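Close the lobe cam on the loaded cell test fixture

TASK

Two identical contact fixtures stand on the bench, and a pouch cell lies in only one of them. On the fixture with the cell, take the black bar grip of the brass lobe cam and turn the cam until its nose (the high point) points squarely at the sprung contact carriage and holds it fully pushed back toward the cell, then let go. Leave the empty fixture's cam open.

Things in the scene. Friction and masses are not known exactly. Their poses are not given: they have to be found in the camera images.
- grip_loaded (a point): Centre, on the cam axis, of the black bar grip (mm: 14 thick, 44 long, 30 tall, top 66 above bench) of the cam on the fixture that holds a cell. Turns with the cam: x across the bar, y along it, cam nose (39 mm out) toward -y. Fixture: fixed plate 236x110x12 mm; all but the cam hub under the bar (26 wide, to 36 mm) is below 30 mm. From cam to carriage and cell is world +x within 0.4 rad.
- cam_loaded (a joint): That cam's angle about the vertical (rad), growing anticlockwise seen from above. 0: nose square to the fixture, to the robot's right; 1.571: nose squarely at the carriage. Starts 0.1 to 0.8; turns from -0.2 to 2.6, no stop at the high point. Stays where left (friction 0.15 N m; the carriage spring adds at most 0.1). Brass disc, radius 24 mm, with one rounded nose, 16 to 28 mm above the bench.
- contact_loaded (a joint): Travel (m) of that fixture's sprung contact carriage, the follower: a grey bar 94 mm wide with a steel wear plate toward the cam and two copper fingers. 0: sprung home, its plate 33 mm from the cam axis; about 0.006: pushed fully toward the cell by the cam's nose (spring force then about 10 N). The nose first meets it at a cam angle of about 0.93.
- cam_empty (a joint): Angle (rad) of the same cam on the identical fixture with the empty nest, same meaning. Starts 0.1 to 0.8; to be left open, its nose clear of its carriage. One fixture stands left and the other right; which is which changes from run to run.

How it is judged:
At the end, for the whole second after the job is handed in: The loaded fixture's cam rests with its nose pointing at the carriage to within 0.2 rad (11 degrees; joint 1.37 to 1.77), its carriage is pushed at least 4.5 mm toward the cell, and the empty fixture's cam is still open (joint below 0.9, short of its carriage) (value of joint cam_loaded between 1.371 and 1.771 rad and value of joint contact_loaded above 0.0045 m and value of joint cam_empty below 0.9 rad and not (velocity of joint cam_loaded above 0.05 rad/s) and velocity of joint cam_loaded above -0.05 rad/s); the robot touches nothing.
It fails at once if the empty fixture's cam is turned onto its carriage (value of joint cam_empty above 0.9 rad).
It also fails if it takes over 35 s, if anything falls off the work surface, if the arm or the gripper's body presses on something with over 40 N, if the wrist force passes 120 N, or if a joint passes its speed limit or range.

ROBOT

A 6-joint arm with a two-finger parallel gripper is mounted at the origin on a cart in front of the work surface, level with it; the furniture and walls round the work are solid. World frame = base frame: x ahead of the robot, y to its left, z up, the work surface at z = 0. Lengths are in m, angles in rad, forces in N, time in s.
With the tool pointing down it reaches from about 0.35 to 0.8 m from the base axis. Payload 7.3 kg.
Tool frame: the origin (TCP) lies on the centre line of the jaws, within the pads' length; the fingertips stand 25 mm ahead of it and the grasp point (between the pads) lies 6 mm ahead of it; z points along the fingers, y is the line along which they close (so a half turn about z gives the same grasp; the last joint's range is limited). The gripper opens to 85 mm and grips with 20 to 120 N. Pads are 22 mm wide; open, the fingers measure 114 mm over their backs; the gripper's body (76 mm by 85 mm) begins 54 mm behind the grasp point. The pads swing forward as they close: fully open they stand 13 mm farther back than shut.
Start: joints at [-1.306, 0.342, 1.524, -0, 1.275, -0.146], TCP at [0.21, -0.481, 0.256] pointing down, gripper open.
Joint ranges: [-2.53, 2.53], [-0.77, 2.02], [0.04, 2.7], [-1, 4.14], [0.28, 2.66], [-3.11, 3.11]. Speed limits (rad/s): [2.57, 2.57, 3.14, 3.14, 3.14, 3.14].

INTERFACE

Orientations are given as a unit quaternion [w, x, y, z].
In Python, from plant import sensors, viewer, env gives the robot as it stands.
- The arm moves only by the shell command python3 -m inch 'ROWS' [FORCE]. ROWS is JSON, a list that holds one entry, the list of rows, each a list of 7 numbers: the opening, from 0 (shut) to 1 (fully open), then the shift along the tool's x, y, z in m, then the turn, a rotation vector about the tool's x, y, z in rad. A call has 1 to 12 rows; each row is the pose to reach, as a shift and turn from the pose commanded when the call began, along the tool's axes at that moment; what a row does not reach only later rows make up. A row lasts 1/10 s, in which the tool goes at most 50 mm and 8.59 degrees, less where a joint would pass 70% of its speed; a pose out of reach is approached as far as the arm can. A call with a gripper value outside its range is refused whole. The fingers move at their own pace and stop on an object; FORCE is the grip in N (left out, the last holds). Time passes only in rows, so rows that repeat a pose let the fingers close. It gives the time, the measured TCP pose, the force, the opening and the grip force at its end, in the units of the state.
- sensors.get_state(): the state, without advancing time (a new reading comes with each control period).
- viewer.grab_frame(name): name is "side" or "top"; returns a dict with "frame" (400x640x3 uint8, red, green, blue), "fx", "fy", "cx", "cy" (pixels), "k1" (the pictures are not rectified: a ray, as slopes to the right and down, at radius r is drawn at 1 + k1 r^2 times it, then the intrinsics apply), "R" (3x3) and "t" (3): a world point X has camera coordinates R X + t. Camera axes: x right, y down, z forward; pixel columns grow to the right and rows downward; lengths in m; the calibration is good to about 2 mm. A picture is of the moment at which its call begins. There is no depth.
- env.job_done(): hands the job in; it is judged then, once.
The state is a dict: "t": time; "joint_positions": joint angles; "qd": joint speeds; "tau": joint torques, N m; "ee_pos": TCP position; "tcp_rot": TCP orientation; "force": force on the tool from outside, world axes, zero at the start; "moment": the same for the moment, N m; "finger_gap": finger opening in m; "gripper_force": force on a finger pad.
Only numpy, scipy, OpenCV 4.12 (cv2) and the standard library are available. Lean on these libraries where they do the work, as an engineer would, in place of code of your own. Each camera call takes 0.05 s, during which the arm holds its last target. There are 200 camera calls.

## Working session

There is one attempt and no reset: what is moved stays moved. The work goes in short steps, Python scripts to look and compute and a shell command to move; the robot and the scene stay as the last step left them, time stands still between calls to the robot, and variables do not carry over. Pictures are saved under pics/ and viewed, at most 10 in all, crops included, and the job is handed in when it is done.

```bash
mkdir -p pics; ls
python3 - <<'E'
from plant import sensors, viewer
import cv2,json
for n in("top","side"):
    f=viewer.grab_frame(n); cv2.imwrite(f"pics/{n}1.png",f["frame"][:,:,::-1])
    print(n,{k:(v.tolist() if hasattr(v,'tolist') else v) for k,v in f.items() if k!="frame"})
s=sensors.get_state();print(s)
E
```

```text
pics
top {'fx': 423.7551497132896, 'fy': 423.7551497132896, 'cx': 321.9907915046079, 'cy': 199.9078756365973, 'k1': 0.028454727712322266, 'R': [[0.024233605965799463, -0.999311462642951, -0.0280950702490736], [-0.9857157524465568, -0.019199813193859733, -0.16731952232790614], [0.1666648964857692, 0.0317485086850847, -0.9855023310351227]], 't': [0.064904777180815, 0.532596387576785, 0.8790365413451646]}
side {'fx': 518.7074852619966, 'fy': 518.7074852619966, 'cx': 313.8649122861303, 'cy': 197.7377133683039, 'k1': -0.14874382984808515, 'R': [[-0.8327595485521344, -0.5534562239231475, -0.014062094295525969], [-0.2913191287497879, 0.45965031573346515, -0.8389605190177846], [0.47079156695899926, -0.6945558260117446, -0.5440105743764854]], 't': [0.47617908668033304, 0.15812099543066505, 1.0611922567992806]}
{'t': 0.1, 'joint_positions': array([-1.30600415e+00,  3.42662826e-01,  1.52491356e+00, -1.09549813e-05,
        1.27540155e+00, -1.46039237e-01]), 'qd': array([ 0.00106607, -0.00045799, -0.00339066, -0.00083023,  0.0010268 ,
       -0.0015749 ]), 'tau': array([ 1.61387630e-03, -4.34446836e+01, -2.46490377e+01, -2.18462642e-04,
        4.66770856e-03, -5.31517486e-06]), 'ee_pos': array([ 0.20958419, -0.48100258,  0.25569313]), 'tcp_rot': array([-6.91109360e-04,  9.78975715e-01,  2.03975659e-01, -4.63323154e-05]), 'force': array([-0.16853075, -0.28173454,  0.63542984]), 'moment': array([-0.0303785 ,  0.0222362 , -0.01951733]), 'gripper_force': 0.0, 'finger_gap': 0.08549069311438874}
```

View pics/top1.png

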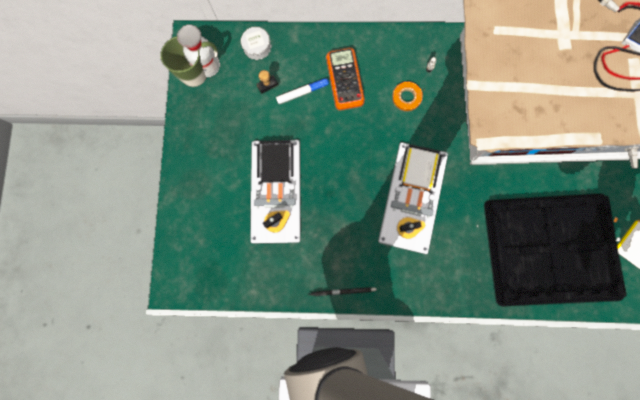

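View pics/side1.png

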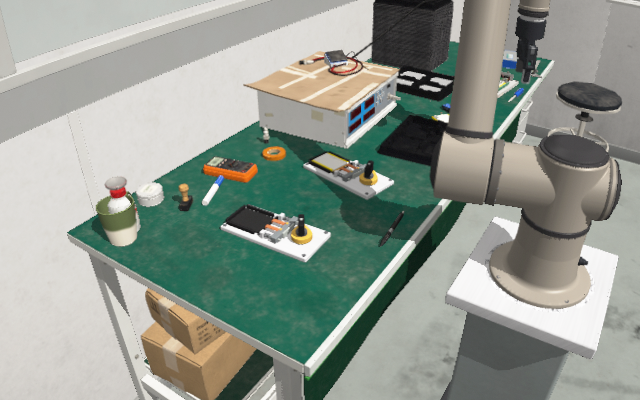

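The top view shows a silver cell in the right fixture, around (420,168). The left nest, around (275,160), is black and empty. The loaded grip is near (410,227). Next I'll enlarge it.

```bash
cat > h.py <<'E'
import numpy as np, cv2
from plant import viewer, sensors
def ray(f,u,v,z):
    K=np.array([[f["fx"],0,f["cx"]],[0,f["fy"],f["cy"]],[0,0,1]])
    p=cv2.undistortPoints(np.array([[[u,v]]],float),K,np.array([f["k1"],0,0,0,0.]))[0,0]
    R=np.array(f["R"]);t=np.array(f["t"]);c=-R.T@t;d=R.T@np.array([p[0],p[1],1])
    return c+d*(z-c[2])/d[2]
def proj(f,X):
    K=np.array([[f["fx"],0,f["cx"]],[0,f["fy"],f["cy"]],[0,0,1]])
    return cv2.projectPoints(np.array(X,float).reshape(-1,1,3),cv2.Rodrigues(np.array(f["R"]))[0],np.array(f["t"],float),K,np.array([f["k1"],0,0,0,0.]))[0][:,0]
def crop(f,u0,v0,w,h,s,name):
    cv2.imwrite(name,cv2.resize(np.ascontiguousarray(f["frame"][v0:v0+h,u0:u0+w,::-1]),None,fx=s,fy=s,interpolation=cv2.INTER_CUBIC))
E
python3 - <<'E'
from h import *
f=viewer.grab_frame("top");g=viewer.grab_frame("side")
a="pics/a.png";b="pics/b.png"
crop(f,370,140,80,120,5,a);crop(g,300,140,100,60,4,b)
A=cv2.imread(a);B=cv2.imread(b);C=np.zeros((600,800,3),np.uint8);C[:,:400]=A;C[:240,400:]=B
cv2.imwrite("pics/c.png",C)
E
```

```text
(no output)
```

View pics/c.png

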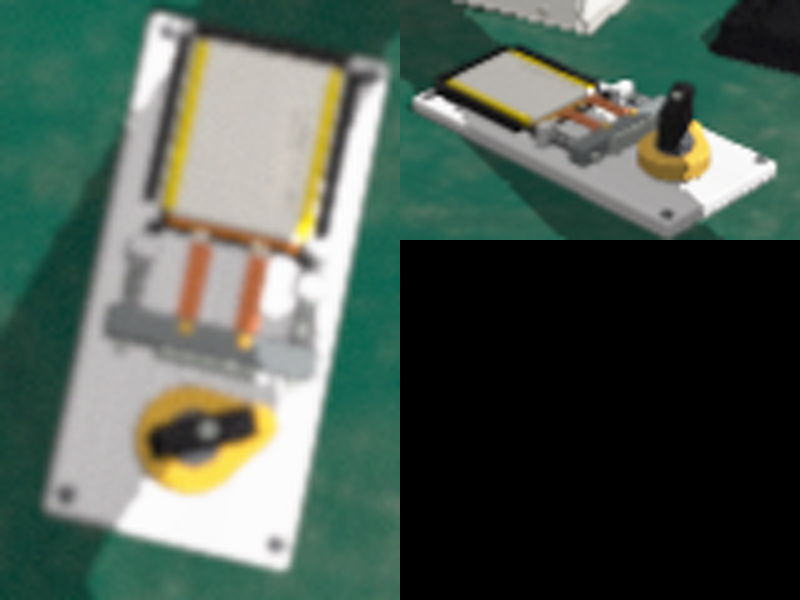

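Top crop (5x): the loaded plate's corners are at (152,12), (388,65), (288,570) and (43,510). The bar centre is near (205,430), its ends are near (150,442) and (257,418), and the nose points right and slightly up at (272,415).

Run:
```python
from h import *
f=viewer.grab_frame("top");g=viewer.grab_frame("side")
P=lambda x,y,z:ray(f,370+(x+.5)/5-.5,140+(y+.5)/5-.5,z)
c=[P(*q,.012) for q in((152,12),(388,65),(288,570),(43,510))]
for i in range(4):print(c[i].round(4),np.linalg.norm(c[i]-c[i-1]).round(4))
ctr=sum(c)/4;ax=(c[0]+c[1]-c[2]-c[3])/2;th=np.arctan2(ax[1],ax[0]);print("plate",ctr,th)
d=P(205,430,.066);l=P(150,442,.06);r=P(257,418,.06);print("dot",d,"ends",l,r,np.linalg.norm(l-r))
print("disc nose",P(272,415,.028))
S=lambda x,y,z:ray(g,300+(x+.5-400)/4-.5,140+(y+.5)/4-.5,z)
print("side bar top",S(680,88,.066), "disc bottom",)
v=r-l;a=np.arctan2(v[1],v[0]);print("nose dir",a,"joint",a-(th-np.pi/2))
e=np.array([np.cos(th),np.sin(th)]);n=np.array([-e[1],e[0]])
for q in(d,(l+r)/2): print("in plate",(q-ctr)[:2]@e,(q-ctr)[:2]@n)
```

```text
[ 0.6754 -0.0987  0.012 ] 0.2351
[ 0.6518 -0.2054  0.012 ] 0.1093
[ 0.4217 -0.1563  0.012 ] 0.2352
[ 0.4455 -0.0492  0.012 ] 0.1097
plate [ 0.54858917 -0.12740587  0.012     ] -0.21087402158519675
dot [ 0.47661696 -0.11130725  0.066     ] ends [ 0.47169497 -0.08927682  0.06      ] [ 0.48285537 -0.13420652  0.06      ] 0.04629506046496153
disc nose [ 0.48809437 -0.14719303  0.028     ]
side bar top [ 0.47930046 -0.12263675  0.066     ] disc bottom
nose dir -1.3273270083542725 joint 0.4543433400258208
in plate -0.07374758561894834 0.0006771699742780983
in plate -0.0730130229919936 0.00039014599415113647
```

The fixture checks out: the plate measures 235x110 mm, the cam axis is at (0.4767, -0.112), and the nose direction is about -1.30 rad, which is joint ≈0.48. I'll move above the grip now.

```bash
python3 -m inch '[[[1,0.392,-0.232,0.106,0,0,-1.43],[1,0.392,-0.232,0.106,0,0,-1.43],[1,0.392,-0.232,0.106,0,0,-1.43],[1,0.392,-0.232,0.106,0,0,-1.43],[1,0.392,-0.232,0.106,0,0,-1.43],[1,0.392,-0.232,0.106,0,0,-1.43],[1,0.392,-0.232,0.106,0,0,-1.43],[1,0.392,-0.232,0.106,0,0,-1.43],[1,0.392,-0.232,0.106,0,0,-1.43],[1,0.392,-0.232,0.106,0,0,-1.43],[1,0.392,-0.232,0.106,0,0,-1.43],[1,0.392,-0.232,0.106,0,0,-1.43]]]' 30
python3 - <<'E'
from h import *
s=sensors.get_state();print(s["t"],s["ee_pos"],s["joint_positions"])
from scipy.spatial.transform import Rotation as Ro
R=Ro.from_quat(np.roll(s["tcp_rot"],-1)).as_matrix();print(R.round(3),np.arctan2(R[1,1],R[0,1]))
d=R.T@(np.array([.4767,-.112,.066])-s["ee_pos"]);print("to grip",d.round(4))
g=viewer.grab_frame("side");crop(g,290,60,130,140,4,"pics/d.png")
E
```

```text
t: 1.5
ee_pos: [0.4763, -0.1121, 0.1503]
tcp_rot: [-0.0, 0.606, 0.796, -0.0]
force: [-0.5, -0.5, -0.2]
finger_gap: 0.0852
gripper_force: 0.0
1.5 [ 0.47628649 -0.1121257   0.15025639] [-3.87734507e-01  3.95593807e-01  1.77010097e+00 -5.11518641e-04
  9.76139550e-01 -6.56822513e-01]
[[-0.266  0.964 -0.   ]
 [ 0.964  0.266 -0.   ]
 [-0.    -0.    -1.   ]] 0.26937458058764097
to grip [0.     0.0005 0.0843]
```

View pics/d.png

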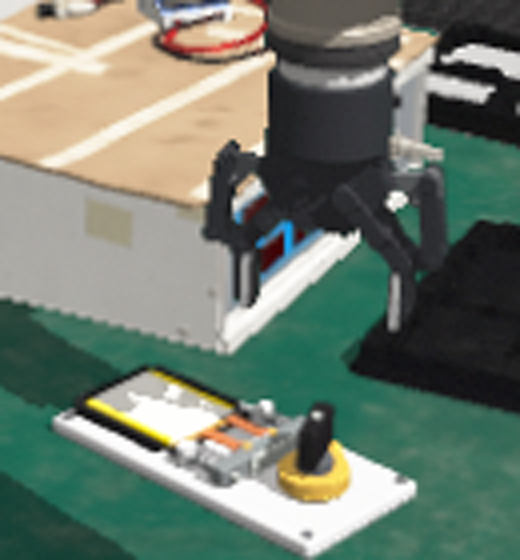

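The gripper sits over the grip at (320,430 in the crop), with its jaws at (250,290) and (395,310), on either side of the bar. Descend and close.

```bash
python3 -m inch '[[[1,0,0,0.03,0,0,0],[1,0,0,0.06,0,0,0],[1,0,0,0.075,0,0,0],[1,0,0,0.084,0,0,0],[1,0,0,0.084,0,0,0],[0,0,0,0.084,0,0,0],[0,0,0,0.084,0,0,0],[0,0,0,0.084,0,0,0],[0,0,0,0.084,0,0,0],[0,0,0,0.084,0,0,0],[0,0,0,0.084,0,0,0],[0,0,0,0.084,0,0,0]]]' 30
```

```text
t: 2.75
ee_pos: [0.4764, -0.1121, 0.0667]
tcp_rot: [0.0, 0.606, 0.796, -0.0]
force: [-2.4, -0.3, 5.8]
finger_gap: 0.0134
gripper_force: 30.7
```

```bash
python3 -m inch '[[[0,0,0,0.0,0,0,0],[0,0,0,0,0,0,-0.12],[0,0,0,0,0,0,-0.24],[0,0,0,0,0,0,-0.36],[0,0,0,0,0,0,-0.48],[0,0,0,0,0,0,-0.6],[0,0,0,0,0,0,-0.72],[0,0,0,0,0,0,-0.84],[0,0,0,0,0,0,-0.96],[0,0,0,0,0,0,-1.05],[0,0,0,0,0,0,-1.09],[0,0,0,0,0,0,-1.09]]]' 70
python3 - <<'E'
from h import *
s=sensors.get_state();print(s["t"],s["ee_pos"],s["moment"],s["joint_positions"])
f=viewer.grab_frame("top");crop(f,360,130,100,130,4,"pics/e.png")
E
```

```text
t: 3.95
ee_pos: [0.4757, -0.1129, 0.0668]
tcp_rot: [-0.001, 0.105, 0.995, -0.001]
force: [-6.8, -5.7, 9.7]
finger_gap: 0.0131
gripper_force: 70.5
3.95 [ 0.47568122 -0.11285734  0.06683754] [-0.8095384   1.00260169 -0.13807922] [-0.38902355  0.52434827  1.85100423 -0.00202703  0.7669596  -1.74851782]
```

View pics/e.png

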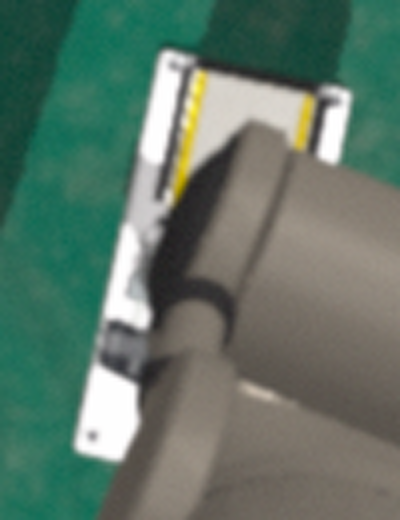

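The arm hides the cam in this view. I'll release, rise and swing aside to check.

```bash
python3 -m inch '[[[1,0,0,0,0,0,0],[1,0,0,0,0,0,0],[1,0,0,0,0,0,0],[1,0,0,0,0,0,0],[1,0,0,0,0,0,0],[1,0,0,0,0,0,0],[1,0,0,0,0,0,0],[1,0,0,-0.03,0,0,0],[1,0,0,-0.07,0,0,0],[1,0,0,-0.11,0,0,0],[1,0,0,-0.15,0,0,0],[1,0,0,-0.15,0,0,0]]]' && python3 -m inch '[[[1,0,-0.05,-0.15,0,0,0],[1,0,-0.1,-0.15,0,0,0],[1,0,-0.15,-0.15,0,0,0],[1,0,-0.2,-0.15,0,0,0],[1,0,-0.25,-0.15,0,0,0],[1,0,-0.3,-0.15,0,0,0],[1,0,-0.3,-0.15,0,0,0],[1,0,-0.3,-0.15,0,0,0]]]'
python3 - <<'E'
from h import *
f=viewer.grab_frame("top");crop(f,370,140,80,120,5,"pics/f.png")
E
```

```text
t: 5.2
ee_pos: [0.4789, -0.113, 0.2216]
tcp_rot: [0.005, 0.105, 0.994, -0.002]
force: [-0.2, -0.1, 0.4]
finger_gap: 0.0857
gripper_force: 0.0
t: 6.0
ee_pos: [0.4119, -0.4097, 0.3648]
tcp_rot: [-0.001, 0.107, 0.994, -0.0]
force: [-0.2, 0.8, -0.7]
finger_gap: 0.0856
gripper_force: 0.0
```

View pics/f.png

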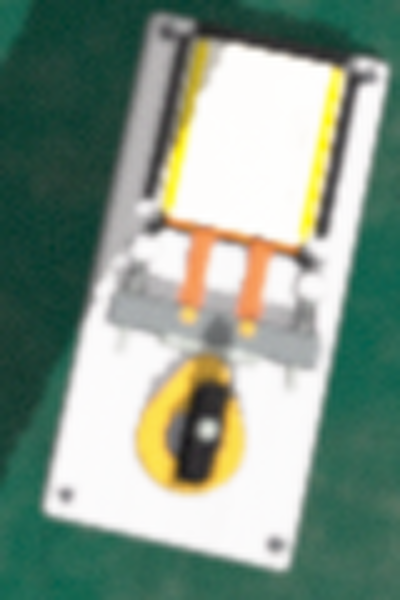

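The nose now points up the plate at the carriage, and the bar runs from about (212,383) to (193,480). I'll measure its angle.

Run:
```python
from h import *
f=viewer.grab_frame("top");th=-.2109
P=lambda x,y,z:ray(f,370+(x+.5)/5-.5,140+(y+.5)/5-.5,z)
v=P(212,383,.064)-P(193,480,.064);print(np.linalg.norm(v),np.arctan2(v[1],v[0])-th+np.pi/2)
m=np.ascontiguousarray(f["frame"].max(2)<70).astype(np.uint8);m[:214]=0;m[240:]=0;m[:,:402]=0;m[:,:][:,418:]=0
q=np.argwhere(m)[:,::-1];W=np.array([ray(f,*p,.055) for p in q])[:,:2];print(len(q),W.mean(0))
w,V=np.linalg.eigh(np.cov(W.T));a=np.arctan2(V[1,1],V[0,1]);print((w*12)**.5,((a+np.pi/2)%np.pi-np.pi/2)-th+np.pi/2)
# yellow disc: nose direction
hsv=cv2.cvtColor(f["frame"],cv2.COLOR_RGB2HSV);y=cv2.inRange(hsv,(15,140,90),(32,255,255));y[:208]=0;y[242:]=0;y[:,:394]=0;y[:,422:]=0
q=np.argwhere(y)[:,::-1];W=np.array([ray(f,*p,.028) for p in q])[:,:2]-[.4767,-.112]
h=cv2.convexHull(W.astype(np.float32))[:,0];r=np.linalg.norm(h,axis=1);print(np.c_[r,np.arctan2(h[:,1],h[:,0])-th+np.pi/2].round(3).tolist())
```

```text
0.04195964312446312 1.5807842633006126
88 [ 0.47668861 -0.11022068]
[0.01247178 0.04354116] 1.5492660747565128
[[0.035999998450279236, 1.4550000429153442], [0.03400000184774399, 1.7599999904632568], [0.026000000536441803, 2.0940001010894775], [0.02199999988079071, 2.808000087738037], [0.02199999988079071, 3.127000093460083], [0.02199999988079071, 3.630000114440918], [0.023000000044703484, 4.064000129699707], [0.023000000044703484, 4.330999851226807], [0.02199999988079071, 4.63100004196167], [0.020999999716877937, 4.728000164031982], [0.020999999716877937, 4.828000068664551], [0.020999999716877937, -1.3519999980926514], [0.020999999716877937, -1.2489999532699585], [0.020999999716877937, -1.1469999551773071], [0.020999999716877937, -0.8230000138282776], [0.020999999716877937, -0.6779999732971191], [0.020999999716877937, -0.527999997138977], [0.020999999716877937, -0.3799999952316284], [0.020999999716877937, -0.14499999582767487], [0.019999999552965164, -0.04399999976158142], [0.019999999552965164, 0.06199999898672104], [0.019999999552965164, 0.17100000381469727], [0.019999999552965164, 0.2809999883174896], [0.019999999552965164, 0.3889999985694885], [0.020999999716877937, 0.49300000071525574], [0.02199999988079071, 0.5910000205039978], [0.02199999988079071, 0.6819999814033508], [0.02500000037252903, 0.9620000123977661], [0.032999999821186066, 1.3509999513626099]]
```

The bar reads 1.55–1.58 rad and the disc about 1.56, so the cam is well inside the band. The robot is clear and never came near the empty fixture.

```bash
python3 -c "
from plant import env
print(env.job_done())"
```

```text
the job is handed in; nothing more can be done
None
```

I turned the loaded (right) fixture's cam to about 1.56 rad, measured from the top camera, so its nose points squarely at the carriage. I then let go, moved the arm clear without going near the empty fixture, and handed the job in; no verdict came back, and I didn't measure the carriage travel directly.

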